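Slide the blue lens plate home into the corner stop

ROBOT

A 7-joint arm with a two-finger parallel gripper is mounted at the origin on a cart in front of the work surface, level with it; the furniture and walls round the work are solid. World frame = base frame: x ahead of the robot, y to its left, z up, the work surface at z = 0. Lengths are in m, angles in rad, forces in N, time in s.
With the tool pointing down it reaches from about 0.4 to 0.85 m from the base axis. Payload 4.4 kg.
Tool frame: the origin (TCP) lies at the very end of the fingers, on their centre line; the grasp point (between the pads) lies 19 mm behind it; z points along the fingers, y is the line along which they close (so a half turn about z gives the same grasp; the last joint's range is limited). The gripper opens to 94 mm and grips with 3 to 60 N. Pads are 16 mm wide; open, the fingers measure 119 mm over their backs; the gripper's body (75 mm by 177 mm) begins 78 mm behind the grasp point.
Start: joints at [1.074, 0.628, 0.038, 1.517, -0.027, 0.996, -0.02], TCP at [0.271, -0.591, 0.205] pointing down, gripper open.
Joint ranges: [-3.06, 3.06], [-0.37, 2.12], [-1.25, 1.32], [0.18, 2.47], [-1.1, 4.24], [0.23, 1.98], [-2.94, 2.94]. Speed limits (rad/s): [2.57, 2.57, 3.14, 3.14, 3.14, 3.14, 3.14].

INTERFACE

Orientations are given as [roll, pitch, yaw] about the fixed x, y, z axes, in that order (R = Rz(yaw) Ry(pitch) Rx(roll)).
In Python, from workcell import get_obs, camera, camera_info, finish_job, search_frame gives the robot as it stands.
- The arm moves only by the tool send_rows, never from a script. Its argument "commands" is a list of rows, each a list of 5 numbers: the opening, from -1 (shut) to 1 (fully open), then the shift along the tool's x, y, z in m, then the turn about the tool's z in degrees. In form: [[fingers, dx, dy, dz, roll], ...]. A call has 1 to 8 rows; each row shifts and turns the commanded pose from where the row before left it, along the tool's axes as they then stand; what a row does not reach is not made up. A row lasts 1/10 s, in which the tool goes at most 50 mm and 8.59 degrees, less where a joint would pass 70% of its speed; a pose out of reach is approached as far as the arm can. A call is refused whole if a number of a shift passes 0.05 or a number of a turn 8.59, either way. A call with a gripper value outside its range is refused whole. The fingers move at their own pace and stop on an object; "force" is the grip in N (left out, the last holds). Time passes only in rows, so rows that do not move let the fingers close. It gives the time, the measured TCP pose, the force, the opening and the grip force at its end, in the units of the state.
- get_obs(): the state, without advancing time (a new reading comes with each control period).
- camera(name): name is "side" or "top"; returns the picture (384x512x3 uint8, red, green, blue); there is no depth.
- camera_info(name): a dict with "fx", "fy", "cx", "cy" (pixels), "world_from_camera" (4x4, takes a point from camera to world coordinates). Camera axes: x right, y down, z forward; pixel columns grow to the right and rows downward; lengths in m; the calibration is good to about 2 mm. A picture is of the moment at which its call begins. camera_info takes no time and is no camera call.
- finish_job(): hands the job in; it is judged then, once.
Trained networks look in the newest picture that a camera, given by its name, has taken for a name from the list of things; names that differ only in an ending like _2 or _b are one class to them, and where a whole thing is asked for, a point or a joint stands for the part that bears it (a point fixed in the world has none). Each returns a list of dicts, best first, with "score" (0 to 1); they miss things now and then, are a little off and sometimes report something else, mostly with a low value. They report only what shows in the picture. A call takes as long as a camera call. They do not tell look-alikes from the thing itself.
- search_frame(camera, target): "rect" ([left, top, width, height] in pixels, round what is visible of it).
The state is a dict: "time_s": time; "q": joint angles; "joint_vel": joint speeds; "joint_efforts": joint torques, N m; "position": TCP position; "orientation": TCP orientation; "force": force on the tool from outside, world axes, zero at the start; "ft_torque": the same for the moment, N m; "width": opening from 0.0 (shut) to 1.0 (fully open); "finger_force": force on a finger pad.
Only numpy, scipy, OpenCV 4.12 (cv2) and the standard library are available. Lean on these libraries where they do the work, as an engineer would, in place of code of your own. Each camera call takes 0.05 s, during which the arm holds its last target. There are 200 camera calls.

TASK

Slide the blue lens plate along the grey board into the inner corner of the two aluminium fences, so that it sits square and flush against both, ready for a precise grip later; keep it flat on the board, do not lift it. Leave the orange plate where it lies and let go of the blue plate at the end.

Things in the scene. Friction and masses are not known exactly. Their poses are not given: they have to be found in the camera images.
- corner_stop: Grey board fixed on the table, its top 10 mm over it, with two aluminium fences in an L, each 16 mm wide and 16 mm above the board. Origin: the L's inner corner, on the board's top; z up, turned up to 0.15 rad. Far fence: inner face at x = 0, 230 mm along -y; left fence: inner face at y = 0, 190 mm along -x; the plate belongs in x < 0, y < 0. Left of it (world y > 0.06) stands an instrument, its joystick 0.27 m high.
- blue_plate_center (a point): The plate to slide: blue plastic, 64 x 64 mm, 10 mm thick, about 90 g, loose on the board, a clear round lens (42 mm with its black ring, raised 3 mm) in its middle. Point: its centre, half-way up; x, y along its edges, z up. Seated, it is at (-32, -32, 5) mm in the stop's frame. Starts turned up to 0.3 rad from the stop.
- orange_plate_center (a point): A like plate (64 x 64 x 10 mm) in orange with an amber lens, to be left alone. Point: its centre, half-way up. One plate starts 140-155 mm along -x and 45-60 mm along -y from the stop's corner, the other 50-70 mm along -x and 180-205 mm along -y; which is which varies.
Not all that is in view belongs to the job. There is more than one size of the part that bears blue_plate_center; the job needs the largest.

How it is judged:
By the outcome, as a careful person would: the job done as asked, in the order asked, and still so for the second after the job is handed in, with the robot touching nothing.
It also fails if it takes over 51 s, if anything falls off the work surface, if the arm or the gripper's body presses on something with over 40 N, if the wrist force passes 120 N, or if a joint passes its speed limit or range.

## Working session

There is one attempt and no reset: what is moved stays moved. The work goes in short steps, Python scripts to look and compute and a tool call to move; the robot and the scene stay as the last step left them, time stands still between calls to the robot, and variables do not carry over. Pictures are saved under pics/ and viewed, at most 10 in all, crops included, and the job is handed in when it is done.

Besides the shell and the picture viewer there is one more tool, called by a JSON object that holds its "op" and its "data". send_rows: Moves the arm, as the interface text tells. Its arguments: {"type":"object","properties":{"commands":{"type":"array"},"force":{"type":"number"}},"required":["commands"]}

```bash
mkdir -p pics; cat > h.py <<'E'
import numpy as np, cv2
from workcell import *
def ray(cam,u,v,z):
    i=camera_info(cam);T=np.array(i["world_from_camera"])
    d=T[:3,:3]@np.array([(u-i["cx"])/i["fx"],(v-i["cy"])/i["fy"],1]);o=T[:3,3]
    return (o+d*(z-o[2])/d[2])
def proj(cam,p):
    i=camera_info(cam);T=np.linalg.inv(np.array(i["world_from_camera"]));c=T[:3,:3]@np.array(p)+T[:3,3]
    return np.array([i["fx"]*c[0]/c[2]+i["cx"],i["fy"]*c[1]/c[2]+i["cy"]])
E
python3 - <<'E'
from h import *
a=camera("top");b=camera("side")
cv2.imwrite("pics/top0.png",a[:,:,::-1]);cv2.imwrite("pics/side0.png",b[:,:,::-1])
for c in("top","side"):
    i=camera_info(c);print(c,i["fx"],np.round(np.array(i["world_from_camera"]),3).tolist())
    for t in("corner_stop","blue_plate_center","orange_plate_center"):
        for r in search_frame(c,t):print(c,t,np.round(r["rect"]),round(r["score"],2))
o=get_obs();print(o)
E
```

```text
top 410.39029649789535 [[0.017, -0.993, 0.116, 0.458], [-1.0, -0.016, 0.007, -0.201], [-0.005, -0.116, -0.993, 0.894], [0.0, 0.0, 0.0, 1.0]]
top corner_stop [177. 171. 134. 117.] 0.8
top blue_plate_center [272. 120.  19.  23.] 0.93
top blue_plate_center [326. 266.  28.  29.] 0.76
top blue_plate_center [266. 203.  31.  33.] 0.7
top orange_plate_center [186. 234.  47.  39.] 0.6
top orange_plate_center [264. 205.  31.  30.] 0.21
side 433.90382269073194 [[-1.0, 0.024, -0.013, 0.549], [0.027, 0.87, -0.493, 0.21], [-0.001, -0.493, -0.87, 0.808], [0.0, 0.0, 0.0, 1.0]]
side corner_stop [216. 158. 122. 124.] 0.57
side blue_plate_center [247. 165.  36.  28.] 0.93
side blue_plate_center [304. 121.  26.  21.] 0.83
side blue_plate_center [164. 171.  20.  26.] 0.68
side orange_plate_center [284. 220.  43.  44.] 0.61
{'time_s': 0.4, 'q': array([ 1.07419056,  0.62857699,  0.03850985,  1.51752464, -0.02701401,
        0.99629176, -0.02002405]), 'joint_vel': array([-0.00043025,  0.00107646,  0.00077647, -0.00028829,  0.00268099,
        0.00044311, -0.00069596]), 'joint_efforts': array([-1.90905157e-03, -5.49013424e+01,  1.14102792e+00, -1.86663330e+01,
       -5.23330446e-02,  1.80339720e-02,  7.35748972e-05]), 'position': array([ 0.27142887, -0.59052869,  0.20532385]), 'orientation': array([-3.14131008e+00, -2.67084176e-05,  4.30738296e-01]), 'force': array([-0.08203336, -0.80290594, -0.30434109]), 'ft_torque': array([0.04606595, 0.05365803, 0.03360175]), 'finger_force': 0.0, 'width': 0.9970857497812216}
```

View pics/top0.png

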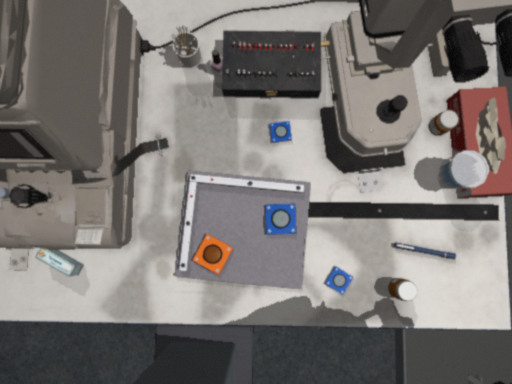

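View pics/side0.png

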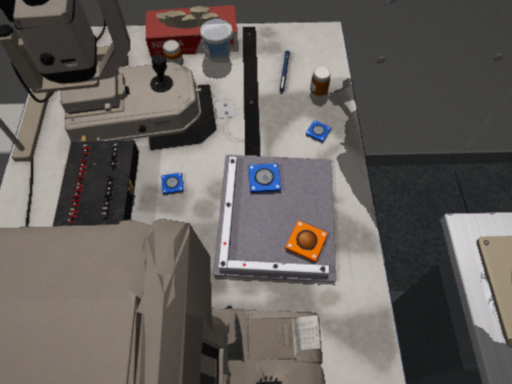

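In the top view the blue candidates are (281,219) on the board at about 31 px, (280,131) on the table at about 20 px, and (339,280) on the table at about 24 px. The one at (281,219) fits: it is the largest, it lies on the board, and it is in the expected -x/-y region. Orange is at (212,254), and the stop's corner is near (195,186). I'll confirm with an enlarged crop.

```bash
cat >> h.py <<'E'
def warp(cam,img,z,x0,x1,y0,y1,s):  # px/m ; up=+x, left=+y
    W,H=int((y1-y0)*s),int((x1-x0)*s)
    w=[(x1,y1),(x1,y0),(x0,y0),(x0,y1)]
    M=cv2.getPerspectiveTransform(np.float32([proj(cam,(x,y,z)) for x,y in w]),np.float32([(0,0),(W,0),(W,H),(0,H)]))
    return cv2.warpPerspective(img,M,(W,H),flags=cv2.INTER_CUBIC)
def plate(cam,img,blue=True,c=None):
    h=cv2.cvtColor(img,cv2.COLOR_RGB2HSV)
    m=cv2.inRange(h,(100,140,70),(125,255,255)) if blue else cv2.inRange(h,(5,150,120),(20,255,255))
    cs=cv2.findContours(m,cv2.RETR_EXTERNAL,cv2.CHAIN_APPROX_NONE)[0]
    out=[]
    for k in cs:
        if cv2.contourArea(k)<150: continue
        w=np.array([ray(cam,u,v,0.018)[:2] for u,v in k[:,0]])
        (cx,cy),sz,a=cv2.minAreaRect((w*1000).astype(np.float32))
        out.append((round(cx,1),round(cy,1),np.round(sz,1).tolist(),round((a+45)%90-45,1)))
    return out
E
python3 - <<'E'
from h import *
a=camera("top");b=camera("side")
x0,x1,y0,y1=.28,.56,-.36,-.02
A=warp("top",a,.026,x0,x1,y0,y1,1100);B=warp("side",b,.026,x0,x1,y0,y1,1100)
A=warp("top",a,.026,x0,x1,y0,y1,1700);cv2.imwrite("pics/wt.png",A[:,:,::-1])
B=warp("side",b,.026,x0,x1,y0,y1,1700);cv2.imwrite("pics/ws.png",B[:,:,::-1])
for c,i in(("top",a),("side",b)):print(c,plate(c,i),plate(c,i,False))
E
```

```text
top [(390.1, -365.9, [41.5, 40.2], -31.2), (517.3, -242.8, [62.0, 62.0], 1.0), (708.2, -240.0, [41.0, 41.2], 8.2)] [(440.1, -98.8, [64.0, 64.0], -27.1)]
side [(708.8, -235.6, [41.6, 44.3], 4.4), (516.7, -244.5, [63.2, 65.2], 3.0), (390.9, -361.4, [45.2, 42.2], -31.4)] [(439.5, -101.9, [64.8, 64.0], -27.3)]
```

View pics/wt.png

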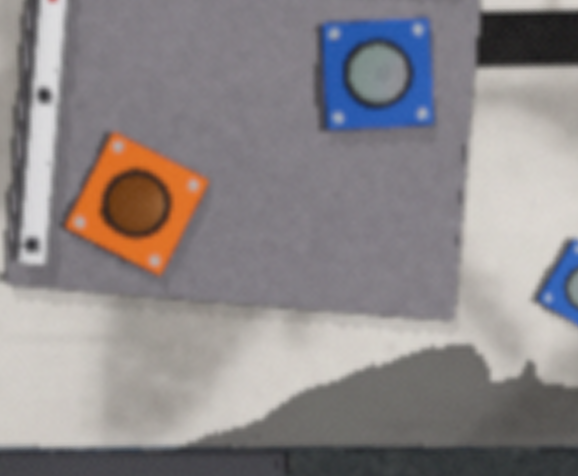

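View pics/ws.png

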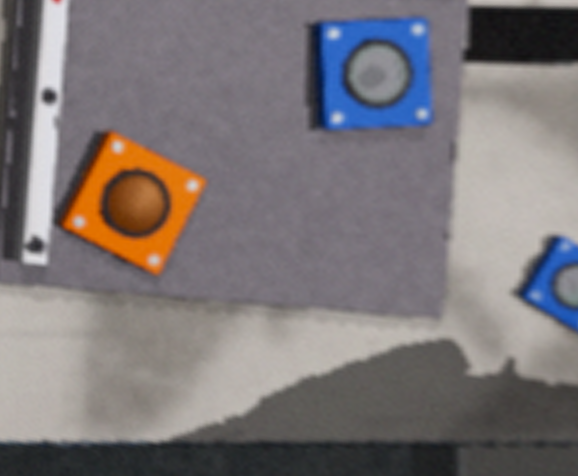

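The crop confirms that the blue plate on the board is the large one (62–64 mm; the two on the table measure about 41 mm). Next I fit the fences.

```bash
cat > f.py <<'E'
from h import *
def fences(cam,img):
    x0,x1,y0,y1,s=.36,.64,-.34,-.0,2000
    A=warp(cam,img,.026,x0,x1,y0,y1,s)
    h=cv2.cvtColor(A,cv2.COLOR_RGB2HSV)
    m=cv2.inRange(h,(0,0,185),(180,40,255))
    g=h[:,:,2].astype(float)
    return A,m
E
python3 - <<'E'
from f import *
for c in("top","side"):
    img=camera(c)
    x0,x1,y0,y1,s=.36,.64,-.34,-.0,2000
    A=warp(c,img,.026,x0,x1,y0,y1,s);g=cv2.GaussianBlur(cv2.cvtColor(A,cv2.COLOR_RGB2GRAY),(0,0),3).astype(float)
    # predicted stop: yaw -.075, refine inner edges: strongest bright->dark step along inward normal
    yaw=-.075;C=np.array([.575,-.061])
    for it in range(4):
        ex=np.array([np.cos(yaw),np.sin(yaw)]);ey=np.array([-ex[1],ex[0]])
        def edge(u,n,L):
            P=[]
            for t in np.arange(.03,L,.002):
                d=np.arange(-.012,.012,.00025)
                q=C-u*t-np.outer(d,n)   # d>0: inward
                px=((y1-q[:,1])*s).astype(np.float32);py=((x1-q[:,0])*s).astype(np.float32)
                v=cv2.remap(g.astype(np.float32),px[None],py[None],1)[0]
                k=np.argmin(np.gradient(v)); 
                if -np.gradient(v)[k]>1: P.append((t,d[k]))
            P=np.array(P);p=np.polyfit(*P.T,1)
            for _ in range(3):
                r=abs(P[:,1]-np.polyval(p,P[:,0]));p=np.polyfit(*P[r<max(.0006,1.5*np.median(r))].T,1)
            return p,np.median(r),len(P)
        (pf,rf,nf),(pl,rl,nl)=edge(ey,ex,.22),edge(ex,ey,.18)
        # far: points C - ey t - ex d ; left: C - ex t - ey d
        C=C-ex*pf[1]-ey*pl[1]
        yf=-pf[0];yl=pl[0]   # angle corrections
        yaw=yaw+(-pf[0]*-1*-1+pl[0])/2 if it<3 else yaw
    print(c,"corner",np.round(C*1000,1),"yaw",round(yaw,4),"res",pf,rf,nf,pl,rl,nl)
    ex=np.array([np.cos(yaw),np.sin(yaw)]);ey=np.array([-ex[1],ex[0]])
    D=A.copy()
    for p in [(0,0),(-.1,0),(-.19,0),(0,-.1),(0,-.23)]:
        q=C+ex*p[0]+ey*p[1];cv2.circle(D,(int((y1-q[1])*s),int((x1-q[0])*s)),4,(255,0,0),1)
    cv2.imwrite(f"pics/fen_{c}.png",D[:,:,::-1])
a=cv2.imread("pics/fen_top.png");b=cv2.imread("pics/fen_side.png")
cv2.imwrite("pics/fen.png",cv2.resize(np.hstack([a,b]),(800,330)))
E
```

```text
top corner [545. -57.] yaw -0.0234 res [-0.04487705 -0.00198175] 0.0006577711532179025 34 [-0.05500572 -0.0002673 ] 0.0003422864630380435 56
side corner [559.8 -57.8] yaw -0.0386 res [ 0.03362171 -0.01403594] 0.003960047938231808 37 [-0.02317188 -0.00122112] 0.0005214644223836716 57
```

View pics/fen.png

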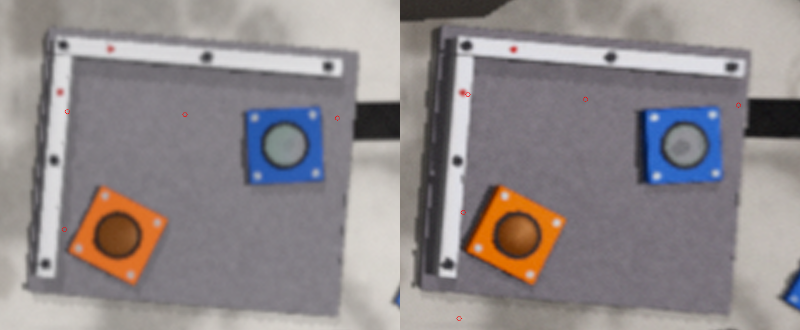

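The initial guess for the corner was off: it shows at about (73,53) in the left half, i.e. roughly (0.595, -0.062). I'll refit from there.

```bash
cat > f.py <<'E'
from h import *
def fences(c,img,C=(.595,-.062),yaw=-.075):
    x0,x1,y0,y1,s=.36,.64,-.34,-.0,2000;C=np.array(C)
    g=cv2.GaussianBlur(cv2.cvtColor(warp(c,img,.026,x0,x1,y0,y1,s),cv2.COLOR_RGB2GRAY),(0,0),3).astype(np.float32)
    for it in range(4):
        ex=np.array([np.cos(yaw),np.sin(yaw)]);ey=np.array([-ex[1],ex[0]])
        def edge(u,n,L):
            P=[]
            for t in np.arange(.03,L,.002):
                d=np.arange(-.007,.007,.00025);q=C-u*t-np.outer(d,n)
                v=cv2.remap(g,((y1-q[:,1])*s).astype(np.float32)[None],((x1-q[:,0])*s).astype(np.float32)[None],1)[0]
                P.append((t,d[np.argmin(np.gradient(v))]))
            P=np.array(P);p=np.polyfit(*P.T,1)
            for _ in range(3):
                r=abs(P[:,1]-np.polyval(p,P[:,0]));p=np.polyfit(*P[r<max(.0006,1.5*np.median(r))].T,1)
            return p,np.median(r)
        (pf,rf),(pl,rl)=edge(ey,ex,.21),edge(ex,ey,.17)
        C=C-ex*pf[1]-ey*pl[1];yaw+=(pl[0]-pf[0])/2
    return C,yaw,(pf[0],pl[0],rf,rl)
E
python3 - <<'E'
from f import *
for c in("top","side"):
    C,y,r=fences(c,camera(c));print(c,np.round(C*1000,1),round(y,4),np.round(r,4))
    ex=np.array([np.cos(y),np.sin(y)]);ey=np.array([-ex[1],ex[0]])
    print(c,"predicted seat",np.round((C-.032*ex-.032*ey)*1000,1),[ (np.round([(np.array(p[:2])/1000-C)@ex*1000,(np.array(p[:2])/1000-C)@ey*1000],1),p[3]-np.degrees(y)) for p in plate(c,camera(c))])
E
```

```text
top [593.4 -61.4] -0.0799 [-0.0012 -0.0011  0.0002  0.0003]
top predicted seat [558.9 -90.7] [(array([-178.3, -319.8]), np.float64(-26.624228828746052)), (array([ -61.4, -186.9]), np.float64(5.5757711712539475)), (array([ 128.7, -168.9]), np.float64(12.775771171253947))]
side [593.6 -62.7] -0.0817 [0.0005 0.0004 0.0002 0.0003]
side predicted seat [559.1 -92. ] [(array([ 128.9, -162.8]), np.float64(9.079770875082122)), (array([ -61.9, -187.4]), np.float64(7.679770875082123)), (array([-177.8, -314.3]), np.float64(-26.220229124917875))]
```

Both views agree: corner at about (593.5, -62) mm with yaw -0.081, and the blue plate at about (517, -243.5) mm turned +2°. I'm moving above it.

{"op": "send_rows", "data": {"commands": [[1,0,0,0,7.5],[1,0,0,0,7.6],[1,0,0,0,7.6],[1,0.025,-0.034,0,0],[1,0.026,-0.034,0,0],[1,0.026,-0.034,0,0],[1,0.026,-0.034,0,0],[1,0.026,-0.034,0,0]], "force": 5}}

```text
time_s: 1.6
position: [0.3954, -0.4148, 0.2056]
orientation: [3.141, -0.0, 0.034]
force: [0.9, -0.4, 0.6]
width: 1.002
finger_force: 0.0
```

{"op": "send_rows", "data": {"commands": [[1,0.026,-0.034,0,0],[1,0.026,-0.034,0,0],[1,0.026,-0.034,0,0],[1,0.026,-0.034,0,0],[1,0.025,-0.032,0,0],[1,0,0,0,0],[1,0,0,0,0]]}}

```text
time_s: 2.3
position: [0.5181, -0.243, 0.2055]
orientation: [3.141, 0.0, 0.037]
force: [-0.2, -0.7, 0.0]
width: 0.995
finger_force: 0.0
```

{"op": "send_rows", "data": {"commands": [[1,0,0,0.035,0],[1,0,0,0.035,0],[1,0,0,0.035,0],[1,0,0,0.035,0],[1,0,0,0.025,0],[1,0,0,0.015,0],[1,0,0,0.01,0],[1,0,0,0,0]]}}

```text
time_s: 3.1
position: [0.5169, -0.2446, 0.0149]
orientation: [-3.141, 0.001, 0.033]
force: [-0.1, 0.5, 0.4]
width: 1.0
finger_force: 0.0
```

{"op": "send_rows", "data": {"commands": [[0.6,0,0,0,0],[0.4,0,0,0,0],[0.3,0,0,0,0],[0.2,0,0,0,0],[0.2,0,0,0,0],[0.2,0,0,0,0],[0.2,0,0,0,0],[0.2,0,0,0,0]]}}

```text
time_s: 3.9
position: [0.5181, -0.244, 0.0161]
orientation: [3.141, -0.001, 0.035]
force: [-0.6, 1.0, 6.4]
width: 0.682
finger_force: 5.0
```

{"op": "send_rows", "data": {"commands": [[0.2,0,0,0,3.3],[0.2,0,0,0,3.3],[0.2,0,0,0,0]]}}

```text
time_s: 4.2
position: [0.5183, -0.2442, 0.0161]
orientation: [3.141, -0.001, -0.082]
force: [0.1, 0.2, 5.0]
width: 0.679
finger_force: 5.0
```

{"op": "send_rows", "data": {"commands": [[0.2,0.002,-0.016,0,0],[0.2,0.002,-0.016,0,0],[0.2,0.002,-0.016,0,0],[0.2,0.002,-0.016,0,0],[0.2,0.002,-0.016,0,0],[0.2,0.002,-0.016,0,0],[0.2,0.002,-0.016,0,0],[0.2,0.002,-0.015,0,0]]}}

```text
time_s: 5.0
position: [0.5443, -0.1182, 0.0159]
orientation: [3.14, -0.001, -0.08]
force: [-0.5, -3.2, 4.5]
width: 0.679
finger_force: 5.0
```

```bash
python3 - <<'E'
from f import *
o=get_obs();print(o["position"],o["orientation"],o["force"],o["width"],o["finger_force"])
C=np.array([.5935,-.062]);y=-.081;ex=np.array([np.cos(y),np.sin(y)]);ey=np.array([-ex[1],ex[0]])
p=o["position"][:2]-C;print("tcp stop",p@ex,p@ey)
a=camera("top");b=camera("side")
cv2.imwrite("pics/m1.png",np.hstack([a[150:310,150:350],b[130:290,190:390]])[:,:,::-1].repeat(2,0).repeat(2,1))
print(plate("top",a,False),plate("side",b,False))
E
```

```text
[ 0.54431469 -0.11818561  0.01593754] [ 3.14042420e+00 -1.16883897e-03 -8.03371876e-02] [-0.53038619 -3.20140831  4.48633491] 0.6793757854941039 4.996912144124508
tcp stop -0.04447798612145541 -0.059981052397402264
[(440.0, -99.0, [63.6, 63.4], -27.2)] [(439.7, -101.5, [64.6, 64.0], -27.2)]
```

View pics/m1.png

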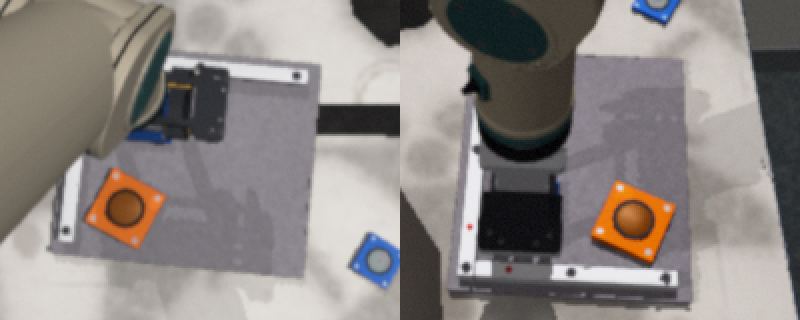

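The picture shows the gripper holding the blue plate in the corner area, clear of both fences, and the orange plate unmoved. Now I push it to the far fence.

{"op": "send_rows", "data": {"commands": [[0.2,0.004,0,0,0],[0.2,0.003,0,0,0],[0.2,0.002,0,0,0],[0.2,0.0015,0,0,0],[0.2,0,0,0,0]]}}

```text
time_s: 5.6
position: [0.5524, -0.1175, 0.0152]
orientation: [-3.14, 0.004, -0.08]
force: [-3.2, 0.9, 5.8]
width: 0.68
finger_force: 5.0
```

{"op": "send_rows", "data": {"commands": [[0.2,0.001,0,0,0],[0.2,0.001,0,0,0],[0.2,0.001,0,0,0],[0.2,0,0,0,0]]}}

```text
time_s: 6.0
position: [0.5556, -0.1181, 0.0152]
orientation: [-3.14, 0.003, -0.08]
force: [-2.8, 1.0, 4.1]
width: 0.68
finger_force: 5.0
```

{"op": "send_rows", "data": {"commands": [[0.2,0.001,0,0,0],[0.2,0.001,0,0,0],[0.2,0,0,0,0]]}}

```text
time_s: 6.3
position: [0.5583, -0.1189, 0.0152]
orientation: [-3.14, 0.002, -0.08]
force: [-4.0, 2.5, 5.2]
width: 0.684
finger_force: 5.0
```

{"op": "send_rows", "data": {"commands": [[0.2,0,0,0,0],[0.2,0.001,0,0,0],[0.2,0.001,0,0,0],[0.2,0,0,0,0]], "force": 12}}

```text
time_s: 6.7
position: [0.5583, -0.1189, 0.0152]
orientation: [-3.14, 0.006, -0.08]
force: [-7.4, 2.6, 9.5]
width: 0.68
finger_force: 12.0
```

{"op": "send_rows", "data": {"commands": [[0.2,0.001,0,0,0],[0.2,0.001,0,0,0],[0.2,0,0,0,0]]}}

```text
time_s: 7.0
position: [0.5584, -0.1189, 0.0151]
orientation: [-3.14, 0.009, -0.08]
force: [-10.3, 3.7, 11.2]
width: 0.678
finger_force: 12.0
```

Contact with the far fence is firm. Releasing and rising.

{"op": "send_rows", "data": {"commands": [[0.7,-0.003,0,0,0],[0.7,-0.003,0,0,0],[0.7,0,0,0,0],[0.7,0,0,0,0],[0.7,0,0,-0.02,0],[0.7,0,0,-0.04,0],[0.7,0,0,-0.04,0],[0.7,0,0.04,-0.03,0]]}}

```text
time_s: 7.8
position: [0.5567, -0.1534, 0.1475]
orientation: [-3.138, -0.003, -0.071]
force: [1.4, 1.0, -0.5]
width: 0.852
finger_force: 0.0
```

{"op": "send_rows", "data": {"commands": [[-0.47,0,0.05,0,0],[-0.47,0,0.05,0,0],[-0.47,0,0,0,0],[-0.47,0,0,0,0]]}}

```text
time_s: 8.2
position: [0.5457, -0.261, 0.1454]
orientation: [3.141, -0.001, -0.084]
force: [0.2, 1.3, -0.1]
width: 0.545
finger_force: 0.0
```

```bash
python3 - <<'E'
from f import *
o=get_obs();print(o["position"],o["orientation"],o["force"],o["width"],o["q"],o["time_s"])
C=np.array([.5935,-.062]);y=-.081;ex=np.array([np.cos(y),np.sin(y)]);ey=np.array([-ex[1],ex[0]])
p=o["position"][:2]-C;print("tcp stop",p@ex,p@ey)
a=camera("top");b=camera("side")
cv2.imwrite("pics/m2.png",np.hstack([a[150:310,150:350],b[130:290,190:390]])[:,:,::-1].repeat(2,0).repeat(2,1))
for c,i in(("top",a),("side",b)):
  for q in plate(c,i):w=np.array(q[:2])/1000-C;print(c,np.round([w@ex*1000,w@ey*1000],1),q[2],round(q[3]-np.degrees(y),1))
E
```

```text
[ 0.54567326 -0.26101182  0.14542439] [ 3.14113817e+00 -5.43568340e-04 -8.41083739e-02] [ 0.17491999  1.34719659 -0.14779099] 0.5452588559490363 [ 0.27245204  0.64055398  0.20427581  1.71477283 -0.16901996  0.80280411
 -1.09994169] 8.2
tcp stop -0.03156759822328406 -0.2022290464000638
top [-177.9 -319.4] [41.5, 39.8] -26.6
top [-32.2 -51.5] [49.7, 60.9] 0.4
side [-32.5 -60.5] [64.7, 63.1] -0.4
side [ 129.  -163.5] [41.6, 44.7] 9.0
side [-177.8 -314.9] [44.7, 42.3] -26.3
```

View pics/m2.png

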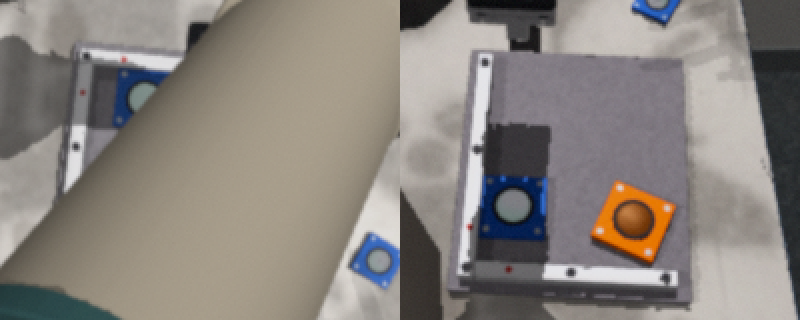

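The plate is square and flush on the far fence (side view (515,205)), about 28 mm short of the left fence, and orange is unmoved. I turn 90° so that both fingers push +y.

{"op": "send_rows", "data": {"commands": [[-0.47,0,0,0,-8.5],[-0.47,0,0,0,-8.5],[-0.47,0,0,0,-8.5],[-0.47,0,0,0,-8.5],[-0.47,0,0,0,-8.5],[-0.47,0,0,0,-8.5],[-0.47,0,0,0,-8.5],[-0.47,0,0,0,-8.5]]}}

```text
time_s: 9.1
position: [0.5468, -0.2566, 0.1454]
orientation: [-3.141, -0.001, 1.116]
force: [-1.2, 0.1, -0.1]
width: 0.267
finger_force: 0.0
```

{"op": "send_rows", "data": {"commands": [[-0.47,0,0,0,-8.5],[-0.47,0,0,0,-8.5],[-0.47,0,0,0,-4.8],[-0.47,0.025,0,0,0],[-0.47,0.03,0,0,0],[-0.47,0.02,0,0,0],[-0.47,0,0,0,0],[-0.47,0,0,0,0]]}}

```text
time_s: 9.9
position: [0.5527, -0.1834, 0.1455]
orientation: [3.141, 0.0, 1.49]
force: [0.6, -0.7, 1.1]
width: 0.265
finger_force: 0.0
```

```bash
cat > s.py <<'E'
from f import *
o=get_obs();print(o["position"],o["orientation"],o["force"],o["width"],o["time_s"])
C=np.array([.5935,-.062]);y=-.081;ex=np.array([np.cos(y),np.sin(y)]);ey=np.array([-ex[1],ex[0]])
p=o["position"][:2]-C;print("tcp stop",p@ex,p@ey,"yaw rel deg",np.degrees(o["orientation"][2]-y))
for c in("top","side"):
  i=camera(c);print(c,"orange",plate(c,i,False))
  for q in plate(c,i):w=np.array(q[:2])/1000-C;print(c,np.round([w@ex*1000,w@ey*1000],1),q[2],round(q[3]-np.degrees(y),1))
E
python3 s.py
```

```text
[ 0.55267457 -0.18344694  0.14554687] [3.14147608e+00 3.02232237e-04 1.48966100e+00] [ 0.58992616 -0.65481714  1.06463305] 0.2653491940900837 9.9
tcp stop -0.030865128517609145 -0.12435199177978441 yaw rel deg 89.9922463128145
top orange []
top [-178.1 -319.4] [41.5, 40.2] -26.6
side orange [(439.6, -101.6, [64.8, 64.2], -27.1)]
side [-32.5 -59.3] [65.0, 63.7] -0.7
side [ 129.4 -163.8] [42.2, 43.8] 12.3
side [-177.6 -314.4] [45.3, 42.4] -24.7
```

{"op": "send_rows", "data": {"commands": [[-0.47,0,-0.002,0.03,0],[-0.47,0,0,0.035,0],[-0.47,0,0,0.03,0],[-0.47,0,0,0.02,0],[-0.47,0,0,0.01,0],[-0.47,0,0,0.005,0],[-0.47,0,0,0,0]]}}

```text
time_s: 10.7
position: [0.5504, -0.1849, 0.0155]
orientation: [3.141, 0.0, 1.486]
force: [-0.6, 0.3, -0.2]
width: 0.265
finger_force: 0.0
```

{"op": "send_rows", "data": {"commands": [[-0.47,0.005,0,0,0],[-0.47,0.006,0,0,0],[-0.47,0.006,0,0,0],[-0.47,0.006,0,0,0],[-0.47,0.006,0,0,0],[-0.47,0.006,0,0,0],[-0.47,0.006,0,0,0],[-0.47,0,0,0,0]]}}

```text
time_s: 11.5
position: [0.554, -0.142, 0.0155]
orientation: [3.142, -0.001, 1.488]
force: [-0.1, -0.3, -0.6]
width: 0.267
finger_force: 0.0
```

```bash
python3 s.py
```

```text
[ 0.55397791 -0.1419746   0.01549007] [ 3.14151117e+00 -8.00125317e-04  1.48821878e+00] [-0.05056624 -0.32837311 -0.60587652] 0.2671205750457836 11.5
tcp stop -0.03292164770138487 -0.08291017781347619 yaw rel deg 89.90961343543192
top orange []
top [-178.1 -319.4] [41.5, 40.2] -26.6
top [ 128.7 -168.1] [41.0, 41.2] 12.8
side orange [(439.6, -101.3, [65.1, 64.1], -26.8)]
side [-33.  -41.5] [64.4, 62.4] -0.3
side [ 128.9 -163.4] [41.6, 44.5] 9.0
side [-177.7 -314.8] [45.2, 42.2] -26.8
```

{"op": "send_rows", "data": {"commands": [[-0.47,0.003,0,0,0],[-0.47,0.003,0,0,0],[-0.47,0.002,0,0,0],[-0.47,0.001,0,0,0],[-0.47,0.001,0,0,0],[-0.47,0.001,0,0,0],[-0.47,0,0,0,0]]}}

```text
time_s: 12.3
position: [0.5546, -0.1335, 0.0155]
orientation: [3.141, 0.001, 1.486]
force: [-0.7, -3.3, -1.1]
width: 0.267
finger_force: 1.5
```

{"op": "send_rows", "data": {"commands": [[-0.47,0.001,0,0,0],[-0.47,0.001,0,0,0],[-0.47,0,0,0,0]]}}

```text
time_s: 12.6
position: [0.5546, -0.1334, 0.0156]
orientation: [3.141, 0.003, 1.485]
force: [-1.4, -6.4, -0.4]
width: 0.27
finger_force: 3.4
```

{"op": "send_rows", "data": {"commands": [[-0.47,0.001,0,0,0],[-0.47,0.001,0,0,0],[-0.47,0,0,0,0],[-0.47,-0.005,0,0,0],[-0.47,-0.015,0,0,0],[-0.47,0,0,-0.03,0],[-0.47,0,0,-0.04,0],[-0.47,0,0,-0.03,0]]}}

```text
time_s: 13.4
position: [0.5537, -0.1484, 0.1172]
orientation: [3.141, -0.001, 1.487]
force: [1.0, -0.3, 0.0]
width: 0.262
finger_force: 0.0
```

{"op": "send_rows", "data": {"commands": [[-0.47,0,0,-0.03,8.5],[-0.47,0,0,0,8.5],[-0.47,0,0,0,8.5],[-0.47,0,0,0,8.5],[-0.47,0,0,0,8.5],[-0.47,0,0,0,8.5],[-0.47,0,0,0,8.5],[-0.47,0,0,0,8.5]]}}

```text
time_s: 14.2
position: [0.5533, -0.1481, 0.1454]
orientation: [-3.14, -0.0, 0.294]
force: [-0.4, 0.0, 0.5]
width: 0.265
finger_force: 0.0
```

{"op": "send_rows", "data": {"commands": [[-0.47,0,0,0,8.5],[-0.47,0,0,0,8.5],[-0.47,0,0,0,5],[-0.47,0,0,0,0]]}}

```text
time_s: 14.6
position: [0.5533, -0.1481, 0.1453]
orientation: [-3.141, 0.0, -0.084]
force: [0.1, -0.2, -0.5]
width: 0.268
finger_force: 0.0
```

```bash
python3 s.py
```

```text
[ 0.55328138 -0.14808189  0.14531093] [-3.14101070e+00  3.10180416e-04 -8.36526591e-02] [ 0.11038607 -0.20628363 -0.50034722] 0.2680269937345679 14.6
tcp stop -0.033121742491443715 -0.08905380208614816 yaw rel deg -0.15198616972150084
top orange [(440.2, -99.0, [63.8, 63.5], -26.8)]
top [-178.1 -319.4] [41.5, 40.2] -26.6
top [ 128.7 -168.1] [41.0, 41.2] 13.0
side orange [(439.6, -101.5, [64.9, 64.2], -27.2)]
side [-32.8 -35. ] [61.0, 62.8] -0.2
side [ 129.  -163.5] [41.6, 44.7] 9.0
side [-177.8 -314.9] [44.6, 42.3] -26.3
```

{"op": "send_rows", "data": {"commands": [[-0.47,-0.026,-0.028,0,0],[-0.47,-0.027,-0.029,0,0],[-0.47,0,0,0,0],[-0.47,0,0,0.03,0],[-0.47,0,0,0.035,0],[-0.47,0,0,0.02,0],[-0.47,0,0,0,0]]}}

```text
time_s: 15.4
position: [0.5038, -0.0873, 0.0583]
orientation: [-3.141, 0.004, -0.083]
force: [-0.2, -0.2, 0.3]
width: 0.265
finger_force: 0.0
```

```bash
python3 s.py
```

```text
[ 0.50376982 -0.08729213  0.0582964 ] [-3.14100191  0.00449221 -0.08314697] [-0.1729661  -0.15892026  0.34892384] 0.26486510636591587 15.4
tcp stop -0.08738955320154376 -0.03246940833158886 yaw rel deg -0.12301247791200821
top orange [(440.2, -99.1, [63.6, 63.8], -27.2)]
top [-178.1 -319.4] [41.5, 40.2] -26.6
top [ 128.7 -168.1] [41.0, 41.2] 12.8
side orange [(439.9, -104.2, [29.8, 29.6], 21.2), (438.6, -100.9, [65.1, 62.1], -26.5)]
side [-28.8 -35.1] [60.3, 55.3] -0.5
side [ 128.9 -163.4] [41.6, 44.5] 9.0
```

{"op": "send_rows", "data": {"commands": [[-0.47,0.002,0,0.02,0],[-0.47,0.001,0,0.015,0],[-0.47,0,0,0.008,0],[-0.47,0,0,0,0],[-0.47,0.003,0,0,0],[-0.47,0.003,0,0,0],[-0.47,0.001,0,0,0],[-0.47,0.001,0,0,0]]}}

```text
time_s: 16.3
position: [0.5168, -0.0882, 0.0179]
orientation: [3.142, -0.001, -0.084]
force: [-0.3, 0.8, -0.1]
width: 0.263
finger_force: 0.0
```

{"op": "send_rows", "data": {"commands": [[-0.47,0.001,0,0,0],[-0.47,0.001,0,0,0],[-0.47,0.001,0,0,0],[-0.47,0,0,0,0]]}}

```text
time_s: 16.7
position: [0.5177, -0.0882, 0.0173]
orientation: [-3.141, 0.003, -0.084]
force: [-3.7, 1.2, 1.9]
width: 0.27
finger_force: 1.9
```

{"op": "send_rows", "data": {"commands": [[-0.47,0.001,0,0,0],[-0.47,0.001,0,0,0],[-0.47,0.001,0,0,0],[-0.47,0,0,0,0]]}}

```text
time_s: 17.1
position: [0.5178, -0.0882, 0.017]
orientation: [-3.141, 0.008, -0.084]
force: [-8.0, 1.0, 7.0]
width: 0.267
finger_force: 4.2
```

{"op": "send_rows", "data": {"commands": [[-0.47,-0.005,0,0,0],[-0.47,-0.007,0,0,0],[-0.47,0,0,-0.03,0],[-0.47,0,0,-0.04,0],[-0.47,0,0,-0.04,0],[-0.47,-0.02,0.03,-0.03,0],[-0.47,-0.02,0.045,0,0],[-0.47,-0.02,0.045,0,0]]}}

```text
time_s: 17.9
position: [0.4417, -0.2034, 0.159]
orientation: [3.14, -0.006, -0.081]
force: [0.4, -0.4, 0.0]
width: 0.267
finger_force: 0.0
```

{"op": "send_rows", "data": {"commands": [[-0.47,-0.02,0.045,0,0],[-0.47,0,0.045,0,0],[-0.47,0,0.045,0,0],[-0.47,0,0.045,0,0],[-0.47,0,0.045,0,0],[-0.47,0,0,0,0],[-0.47,0,0,0,0]]}}

```text
time_s: 18.6
position: [0.4013, -0.4258, 0.1573]
orientation: [3.141, -0.001, -0.086]
force: [-0.5, 1.1, 0.3]
width: 0.265
finger_force: 0.0
```

```bash
python3 s.py; python3 - <<'E'
from f import *
a=camera("top");b=camera("side")
x=(.46,.62,-.20,-.04,2400)
cv2.imwrite("pics/end.png",np.hstack([warp("top",a,.02,*x),warp("side",b,.02,*x)])[:,:,::-1])
E
```

```text
[ 0.40128619 -0.42577777  0.15726356] [ 3.14093542e+00 -8.60255964e-04 -8.64030976e-02] [-0.46250058  1.06612355  0.27234463] 0.2650324174934546 18.6
tcp stop -0.16214980856745784 -0.3781373491227836 yaw rel deg -0.3095746912532675
top orange [(441.0, -99.1, [62.7, 62.5], -27.2)]
top [-178.1 -319.8] [40.7, 39.3] -26.3
top [-32.6 -31.6] [62.1, 62.2] -0.1
top [ 128.7 -168.1] [41.0, 41.2] 13.0
side orange []
side [-32.7 -35.2] [60.5, 63.1] -0.1
side [ 128.9 -163.4] [41.6, 44.5] 9.0
side [-177.8 -315. ] [44.7, 42.2] -26.9
```

View pics/end.png

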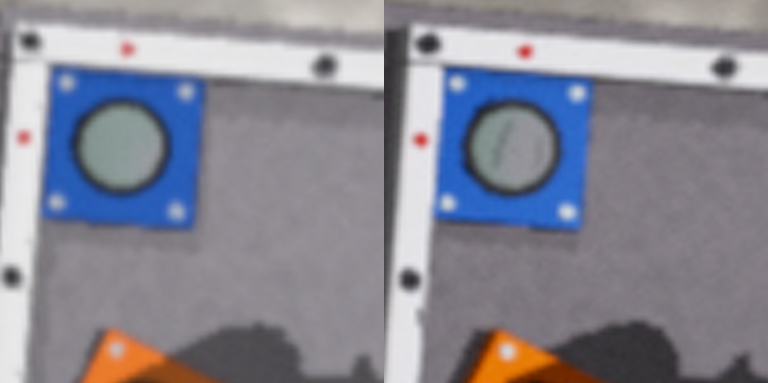

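The blue plate sits square and flush against both fences: its left and top edges meet the fence faces from (48,65) in the top view and (442,65) in the side view. The orange plate has not moved, and the gripper is clear.

```bash
python3 -c "
from workcell import *
print(finish_job())"
```

```text
the job is handed in; nothing more can be done
None
```

I slid the blue lens plate flat along the board into the corner and let it go; the cameras show it square and flush against both fences, the orange plate is where it was, and the job is handed in at about 19 s of the 51 s allowed.

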